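Feed a tube to the collet stop and torque the nut to the first click

ROBOT

A 6-joint arm with a two-finger parallel gripper is mounted at the origin on a cart in front of the work surface, level with it; the furniture and walls round the work are solid. World frame = base frame: x ahead of the robot, y to its left, z up, the work surface at z = 0. Lengths are in m, angles in rad, forces in N, time in s.
With the tool pointing down it reaches from about 0.25 to 0.8 m from the base axis. Payload 3.9 kg.
Tool frame: the origin (TCP) lies where the fingers leave the gripper's body, on its centre line; the fingertips stand 73 mm ahead of it and the grasp point (between the pads) lies 54 mm ahead of it (tips_ahead is the distance from the TCP to the fingertips, in m); z points along the fingers, y is the direction in which the jaws open and shut (so a half turn about z gives the same grasp; the last joint's range is limited). The gripper opens to 85 mm and grips with 20 to 120 N. Pads are 22 mm wide; open, the fingers measure 114 mm over their backs; the gripper's body (76 mm by 85 mm) begins 54 mm behind the grasp point. The pads swing forward as they close: fully open they stand 13 mm farther back than shut.
Start: joints at [-1.301, 0.26, -0.138, 1.173, 0, 1.571], TCP at [0.14, -0.506, 0.304] pointing down, gripper open.
Joint ranges: [-2.78, 2.78], [-0.83, 1.72], [-1.28, 1.37], [-1.9, 2.12], [-1.57, 1.48], [-3.14, 3.14]. Speed limits (rad/s): [2.57, 2.57, 3.14, 3.14, 3.14, 3.14].

INTERFACE

Orientations are given as [roll, pitch, yaw] about the fixed x, y, z axes, in that order (R = Rz(yaw) Ry(pitch) Rx(roll)).
In Python, from bench import * gives the robot as it stands.
- The arm moves only by the tool move_arm, never from a script. Its argument "moves" is text: rows parted by semicolons, each of 7 numbers parted by spaces: the turn, a rotation vector about the tool's x, y, z as a fraction of full scale, then the shift along the tool's x, y, z as a fraction of full scale, then the gripper command: -1 is shut, 1 is fully open, values between are in proportion. In form: wx wy wz tx ty tz jaw; .... A call has 1 to 12 rows; each row is the pose to reach, as a shift and turn from the pose commanded when the call began, along the tool's axes at that moment; what a row does not reach only later rows make up. Full scale, the value 1, is 0.25 m for a shift and pi/2 rad for a turn. A row lasts 1/10 s, in which the tool goes at most 50 mm and 8.59 degrees, less where a joint would pass 70% of its speed; a pose out of reach is approached as far as the arm can. A call with a number of a shift or a turn outside -1 to 1 is refused whole. A call with a gripper value outside its range is refused whole. The fingers move at their own pace and stop on an object; "newtons" is the grip in N (left out, the last holds). Time passes only in rows, so rows that repeat a pose let the fingers close. It gives the time, the measured TCP pose, the force and the opening at its end, in the units of the state.
- get_obs(): the state, without advancing time (a new reading comes with each control period).
- read_camera(name): name is "side" or "top"; returns (picture, depth): 420x560x3 uint8, red, green, blue; 420x560 float32, m along the optical axis (not along the pixel's ray), 0 where there is no reading.
- get_calibration(name): a dict with "intrinsics" (3x3 intrinsics, pixels), "k1" (the pictures are not rectified: a ray, as slopes to the right and down, at radius r is drawn at 1 + k1 r^2 times it, then the intrinsics apply), "eye" and "rotation" of the camera in the world. Camera axes: x right, y down, z forward; pixel columns grow to the right and rows downward; lengths in m; the calibration is good to about 2 mm. A picture is of the moment at which its call begins. get_calibration takes no time and is no camera call.
- hand_in(): hands the job in, once; it reports no verdict.
The state is a dict: "clock": time; "joint_pos": joint angles; "qd": joint speeds; "tau": joint torques, N m; "position": TCP position; "ee_rot": TCP orientation; "force": force on the tool from outside, world axes, zero at the start; "moment": the same for the moment, N m; "finger_gap": finger opening in m.
Only numpy, scipy, OpenCV 4.12 (cv2) and the standard library are available. Lean on these libraries where they do the work, as an engineer would, in place of code of your own. Each camera call takes 0.05 s, during which the arm holds its last target.

TASK

Push the thin brass tube down into the open, leaning collet chuck until it sits fully home on the depth stop, then swing the handle of the torque wrench that sits on the collet nut clockwise to tighten the nut. Stop at the first click, when the wrench slips once (a second click is too much for the thin tube), and let go. Leave the other tools on the bench where they lie.

Things in the scene. Friction and masses are not known exactly. Their poses are not given: they have to be found in the camera images.
- stand: collet chuck fixture, screwed down: grey foot plate 140 x 118 x 14 mm (87 mm towards the robot, 53 mm to the far side of the origin), two grey cheeks, between them a steel chuck, 72 mm diameter, its axis leaning 35 degrees from vertical towards the stand's own -x (roughly the robot). Origin on the bench top straight below the collet face's centre; z up. Place and yaw vary.
- collet_face (a point): centre of the collet's upper face, 150 mm above the bench, fixed. z axis = collet axis, up and out of the collet, leaning to the robot; y level; x away from the robot and upward, in the plane of the face. The dark nut (53 mm diameter) is flush with it; the wrench's steel ring head (85 mm diameter, 27 mm thick) lies round the nut, its top 4.5 mm below the face.
- tube_end (a point): centre of the upper end of the thin brass tube (18 mm outside diameter, 150 mm long) in the collet; z axis up along the collet axis. The tube stands 85 to 105 mm out of the collet face at the start, 55 mm when home on the stop. It only slides along the collet axis, against a drag of about 4 N, and stays where it is left.
- tube (a joint): how far the tube has been fed into the collet, m: it starts at 0 to 0.02 and is home on the solid depth stop at 0.050
- handle_grip (a point): middle of the black rubber grip of the torque wrench, on the round handle's centre line, 145 mm from the collet axis, 17.8 mm below the plane of the collet face. Grip 24 to 27 mm thick, from 105 to 190 mm from the axis. The handle turns about the collet axis only and stays square to it; at the start it lies to the far left, seen from the robot.
- nut (a joint): turn of the collet nut about the collet axis, rad, growing clockwise seen from above = tightening (the handle swings from the far left over the far side to the right). 0 to 0.2 (loose) at the start; the torque to turn it grows steadily from about 1.3 N m (9 N at the middle of the grip); it stays where it is left. Tight when the wrench clicks, 0.3 to 0.7 rad on.
- wrench (a joint): slip of the wrench: handle relative to nut, rad, clockwise positive. Under 0.1 while both turn together. At the set torque (1.9 N m, 13 N at mid grip) it gives way and clicks over a crest at 0.2; let go past it, the handle runs on to a notch at 0.52; let go short of it, it springs back. Pushed on, it clicks again over a crest at 0.71. Turning the handle back undoes the nut.
- deburrer: deburring tool with blue handle, 139 mm, loose on the bench; origin under its middle. Leave alone.
- chip_brush: flat brush, 169 mm, loose on the bench; origin under its middle. Leave alone.
- case: orange drill case 96 x 135 x 33 mm, loose on the bench; origin under its middle. Leave alone.

How it is judged:
By the outcome, as a careful person would: the job done as asked, in the order asked, and still so for the second after the job is handed in, with the robot touching nothing.
It also fails if it takes over 48 s, if anything falls off the work surface, if the arm or the gripper's body presses on something with over 40 N, if the wrist force passes 120 N, or if a joint passes its speed limit or range.

## Working session

There is one attempt and no reset: what is moved stays moved. The work goes in short steps, Python scripts to look and compute and a tool call to move; the robot and the scene stay as the last step left them, time stands still between calls to the robot, and variables do not carry over. Pictures are saved under pics/ and viewed, and the job is handed in when it is done.

Besides the shell and the picture viewer there is one more tool, called after "Call:" as name(argument=value, ...) on one line, values as JSON. move_arm: Moves the arm, as the interface text tells. Its arguments: {"type":"object","properties":{"moves":{"type":"string"},"newtons":{"type":"number"}},"required":["moves"]}

```bash
ls; mkdir -p pics
python3 - <<'E'
from bench import *
import cv2,numpy as np
print(get_obs())
for n in("side","top"):
    p,d=read_camera(n); cv2.imwrite(f"pics/{n}0.png",p[:,:,::-1]); np.save(f"pics/{n}0_d.npy",d);np.save(f"pics/{n}0_p.npy",p)
    print(n,get_calibration(n))
E
```

```text
pics
{'clock': 0.0, 'joint_pos': array([-1.30101240e+00,  2.60684577e-01, -1.39370972e-01,  1.17268478e+00,
        2.03005754e-06,  1.57079102e+00]), 'qd': array([ 0.00061985, -0.00125771, -0.00043696,  0.00146378, -0.00135712,
        0.00067641]), 'tau': array([-7.40938249e-04, -4.05674314e+01,  2.53923225e+01,  1.85868895e-02,
       -2.23997631e-04,  1.75171653e-06]), 'position': array([ 0.13978298, -0.50549567,  0.30306374]), 'ee_rot': array([-3.13964865e+00, -2.04037153e-06,  2.69789230e-01]), 'force': array([-0.36138469, -0.37737683, -0.47488278]), 'moment': array([-0.01140628,  0.02320211,  0.01177011]), 'finger_gap': 0.0853742305529211}
side {'intrinsics': array([[399.56369829,   0.        , 289.4643636 ],
       [  0.        , 399.56369829, 214.06947133],
       [  0.        ,   0.        ,   1.        ]]), 'k1': -0.08955884826309299, 'eye': array([ 0.53020473, -0.96700112,  0.53647414]), 'rotation': array([-2.02425903,  0.01832493, -0.04803958])}
top {'intrinsics': array([[505.90862628,   0.        , 283.52276093],
       [  0.        , 505.90862628, 209.12522949],
       [  0.        ,   0.        ,   1.        ]]), 'k1': -0.05603169866805726, 'eye': array([ 0.30983906, -0.16641181,  1.40500306]), 'rotation': array([-2.94087642,  0.00404953, -1.5130359 ])}
```

View pics/side0.png

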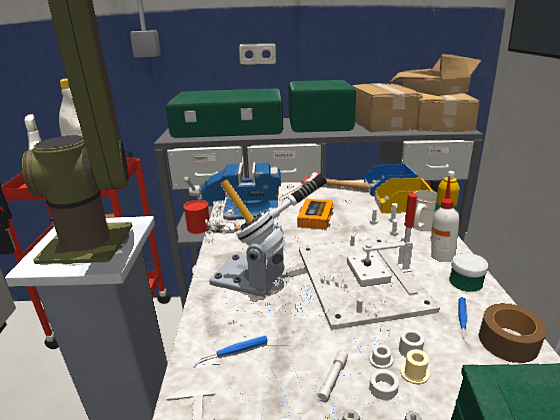

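View pics/top0.png

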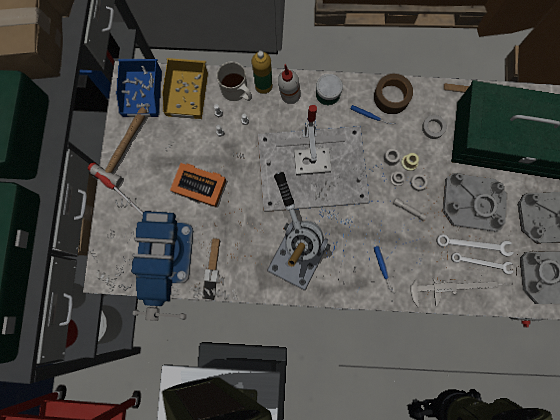

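```bash
cat > h.py <<'E'
import numpy as np,cv2
from scipy.spatial.transform import Rotation as Ro
from bench import get_calibration
class Cam:
    def __init__(s,n):
        c=get_calibration(n); s.K=c['intrinsics'];s.k=c['k1'];s.e=np.array(c['eye']);s.R=Ro.from_euler('xyz',c['rotation']).as_matrix()
    def ray(s,uv):
        uv=np.atleast_2d(np.asarray(uv,float)); q=np.c_[(uv[:,0]-s.K[0,2])/s.K[0,0],(uv[:,1]-s.K[1,2])/s.K[1,1]]
        p=q.copy()
        for _ in range(20): p=q/(1+s.k*(p**2).sum(1,keepdims=True))
        return p
    def pts(s,uv,z):
        p=s.ray(uv); z=np.atleast_1d(z); return s.e+np.c_[p*z[:,None],z]@s.R.T
    def plane(s,uv,h):
        d=np.c_[s.ray(uv),np.ones(len(np.atleast_2d(uv)))]@s.R.T
        return s.e+d*((h-s.e[2])/d[:,2])[:,None]
    def proj(s,P):
        c=(np.atleast_2d(P)-s.e)@s.R; q=c[:,:2]/c[:,2:]; q=q*(1+s.k*(q**2).sum(1,keepdims=True))
        return q*[s.K[0,0],s.K[1,1]]+[s.K[0,2],s.K[1,2]]
def tri(ca,ua,cb,ub):
    A=np.zeros((3,3));b=np.zeros(3)
    for c,u in((ca,ua),(cb,ub)):
        d=c.R@np.r_[c.ray(u)[0],1];d/=np.linalg.norm(d);M=np.eye(3)-np.outer(d,d);A+=M;b+=M@c.e
    P=np.linalg.solve(A,b);return P
E
python3 - <<'E'
from h import *
for n,(x0,y0,w,h) in(("side",(190,150,150,150)),("top",(240,160,110,140))):
    p=np.load(f"pics/{n}0_p.npy"); c=p[y0:y0+h,x0:x0+w,::-1]
    cv2.imwrite(f"pics/{n}0z.png",cv2.resize(c,None,fx=4,fy=4,interpolation=cv2.INTER_CUBIC))
    cam=Cam(n);d=np.load(f"pics/{n}0_d.npy")
    hsv=cv2.cvtColor(p,cv2.COLOR_RGB2HSV)
    m=cv2.inRange(hsv,(14,110,60),(28,255,255)); box=np.zeros_like(m);box[y0:y0+h,x0:x0+w]=255;m&=box
    k,l,st,ce=cv2.connectedComponentsWithStats(m)
    for i in range(1,k):
        if st[i,4]>40:
            ys,xs=np.nonzero(l==i);P=cam.pts(np.c_[xs,ys],d[ys,xs]);P=P[d[ys,xs]>0]
            print(n,st[i],ce[i],np.median(P,0),P.min(0),P.max(0))
            u,s,v=np.linalg.svd(P-P.mean(0));print(v[0],s)
E
```

```text
side [221 179  33  44 382] [236.85340314 200.7513089 ] [ 0.44947888 -0.19191735  0.19289263] [ 0.38985937 -0.20811603  0.03863912] [0.48180094 0.14412376 0.23698078]
[-0.10673508  0.94059583 -0.32231522] [0.98696436 0.57746336 0.09038868]
side [326 179  14   7  74] [332.51351351 182.        ] [0.73426533 0.330696   0.02301061] [ 0.71266622  0.31822957 -0.14839394] [0.80049814 0.80103565 0.02837431]
[ 0.11719856  0.93522248 -0.33410091] [0.50221157 0.1182552  0.04662998]
side [298 199  36  30 590] [314.9220339 214.5779661] [0.6465873  0.05000094 0.03091249] [ 0.59364393  0.02250064 -0.00173972] [0.70689199 0.24319393 0.03438377]
[0.2980097  0.95000486 0.09317182] [1.10868461 0.66036854 0.18875772]
top [288 243  17  23 142] [296.1056338 253.5      ] [ 0.44857773 -0.18357473  0.20282239] [ 0.41763389 -0.20273823  0.15281701] [ 0.48035354 -0.16534759  0.23794756]
[-0.56153277  0.25389778  0.78753848] [0.36674254 0.05338649 0.04413469]
```

View pics/side0z.png

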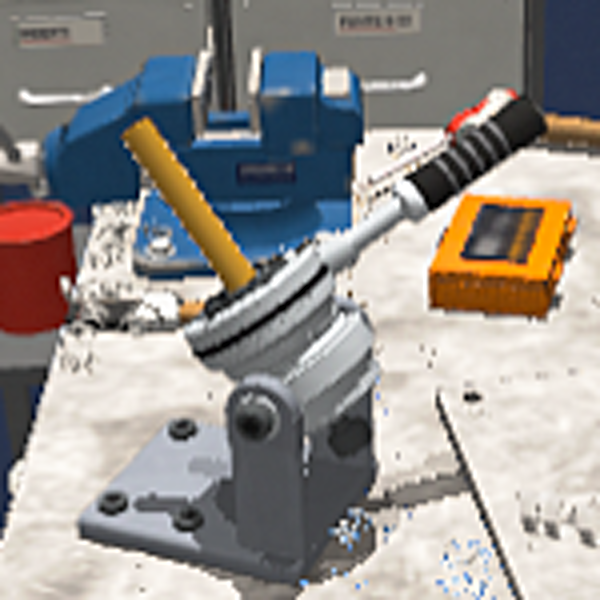

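View pics/top0z.png

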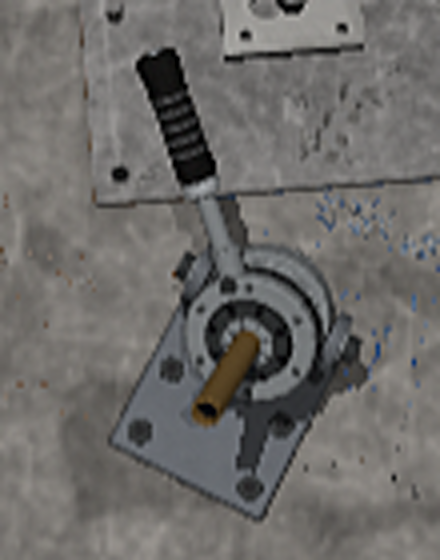

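```bash
cat > fit.py <<'E'
from h import *
from scipy.optimize import least_squares
S=Cam('side');T=Cam('top')
zs=lambda x,y:np.array([(x+.5)/4-.5+190,(y+.5)/4-.5+150]); zt=lambda x,y:np.array([(x+.5)/4-.5+240,(y+.5)/4-.5+160])
te=tri(S,zs(140,128),T,zt(206,410)); print('tube end',te)
gn=tri(S,zs(420,205),T,zt(196,182)); gf=tri(S,zs(530,112),T,zt(155,60)); print('grip',gn,gf,np.linalg.norm(gf-gn),(gn+gf)/2)
pl=T.plane([zt(110,440),zt(262,520)],.014);print(pl)
pls=S.plane([zs(80,525)],.014);print(pls)
e=pl[1]-pl[0];print('len',np.linalg.norm(e),'yaw',np.degrees(np.arctan2(-e[0],e[1]))-180*(e[1]<0)) 
def frame(yaw):
    x=np.array([np.cos(yaw),np.sin(yaw),0]);y=np.array([-np.sin(yaw),np.cos(yaw),0]);Z=np.array([0,0,1.])
    a=np.radians(35);z=-np.sin(a)*x+np.cos(a)*Z;xf=np.cos(a)*x+np.sin(a)*Z
    return x,y,xf,z
def pred(p):
    X,Y,yaw,L,h=p;x,y,xf,z=frame(yaw);c=np.array([X,Y,.15]);o=np.array([X,Y,0])
    hd=np.cos(h)*xf+np.sin(h)*y
    return dict(te=c+L*z,gn=c+.105*hd-.0178*z,gf=c+.19*hd-.0178*z,cl=o-.087*x+.059*y+[0,0,.014],cr=o-.087*x-.059*y+[0,0,.014],tb=c)
obs=[(S,'te',zs(140,128)),(T,'te',zt(206,410)),(S,'gn',zs(418,200)),(T,'gn',zt(196,182)),(S,'gf',zs(530,112)),(T,'gf',zt(155,60)),(T,'cl',zt(110,440)),(T,'cr',zt(262,520)),(S,'cl',zs(80,525)),(S,'cr',zs(300,572)),(S,'tb',zs(238,280))]
def res(p):
    q=pred(p);return np.concatenate([c.proj(q[k])[0]-u for c,k,u in obs])
r=least_squares(res,[.5,-.2,-.45,.095,.8],loss='soft_l1')
print(r.x,np.degrees(r.x[2]),np.degrees(r.x[4]));print(np.round(res(r.x).reshape(-1,2),1).tolist())
q=pred(r.x);print(q['te'],(q['gn']+q['gf'])/2)
E
python3 fit.py
```

```text
tube end [ 0.42452472 -0.17259907  0.23111003]
grip [ 0.57218281 -0.15898923  0.1741445 ] [ 0.63694697 -0.13020947  0.21607049] 0.08234354593896429 [ 0.60456489 -0.14459935  0.19510749]
[[ 0.42049369 -0.10933462  0.014     ]
 [ 0.37220699 -0.21605084  0.014     ]]
[[ 0.37677546 -0.22240425  0.014     ]]
len 0.11713221989129435 yaw -24.34568777933788
[ 0.47519525 -0.19725329 -0.40022291  0.09881366  0.74434995] -22.931083552994302 42.64811085896122
[[-1.2, 0.6], [1.0, 0.4], [-1.0, -0.6], [0.5, -0.5], [0.8, -0.2], [-1.1, -1.7], [-0.2, 0.9], [0.6, 0.1], [22.4, -27.2], [-56.8, -12.9], [0.9, 0.6]]
[ 0.42299702 -0.17517052  0.23094342] [ 0.60538044 -0.14382388  0.19764666]
```

```bash
sed -i "s/(S,'cl',zs(80,525)),(S,'cr',zs(300,572))/(S,'cr',zs(80,522)),(S,'fr',zs(300,572))/; s/tb=c)/tb=c,fr=o+.053*x-.059*y+[0,0,.014])/" fit.py; python3 fit.py
```

```text
tube end [ 0.42452472 -0.17259907  0.23111003]
grip [ 0.57218281 -0.15898923  0.1741445 ] [ 0.63694697 -0.13020947  0.21607049] 0.08234354593896429 [ 0.60456489 -0.14459935  0.19510749]
[[ 0.42049369 -0.10933462  0.014     ]
 [ 0.37220699 -0.21605084  0.014     ]]
[[ 0.37677546 -0.22240425  0.014     ]]
len 0.11713221989129435 yaw -24.34568777933788
[ 0.4755622  -0.19729702 -0.41402269  0.09904685  0.76034215] -23.72175302616084 43.564395918605385
[[-0.9, 0.4], [0.7, 0.1], [-0.8, -0.3], [0.5, -0.6], [1.1, 0.2], [-1.2, -1.9], [-0.4, 0.3], [0.1, 0.0], [-1.7, -0.7], [-0.2, -0.3], [1.1, 0.6]]
[ 0.42355122 -0.17444224  0.23113443] [ 0.60595626 -0.14356133  0.1967221 ]
```

```bash
cat > plan.py <<'E'
from h import *
from bench import get_obs
yaw=-0.414; C=np.array([.4756,-.1973,.15]); L0=.099
x=np.array([np.cos(yaw),np.sin(yaw),0]);y=np.array([-np.sin(yaw),np.cos(yaw),0]);Z=np.array([0,0,1.])
a=np.radians(35);zc=-np.sin(a)*x+np.cos(a)*Z;xf=np.cos(a)*x+np.sin(a)*Z
TIP=.073
def pose(tip,hang):  # tool down the collet axis, tool y at angle hang from xf toward y
    ty=np.cos(hang)*xf+np.sin(hang)*y; tz=-zc; R=np.c_[np.cross(ty,tz),ty,tz]
    return tip+TIP*zc,R
def cur():
    o=get_obs();return np.array(o['position']),Ro.from_euler('xyz',o['ee_rot']).as_matrix(),o
def row(p0,R0,p,R):
    w=Ro.from_matrix(R0.T@R).as_rotvec()/(np.pi/2);t=R0.T@(p-p0)/.25
    return np.round(np.r_[w,t],4)
E
python3 - <<'E'
from plan import *
p0=np.array([.14,-.506,.304]);R0=Ro.from_euler('xyz',[-np.pi,0,.27]).as_matrix()
p,R=pose(C+(L0+.05)*zc,0);print(p,row(p0,R0,p,R),row(p0,R0,p,R)[:3]*90)
E
```

```text
[ 0.35902333 -0.14607678  0.33185175] [-0.3628  0.1723 -0.5464  1.2284 -1.1539 -0.1114] [-32.652  15.507 -49.176]
```

Call:
move_arm(moves="-0.18 0.085 -0.27 0.61 -0.57 -0.15 -1;-0.18 0.085 -0.27 0.61 -0.57 -0.15 -1;-0.18 0.085 -0.27 0.61 -0.57 -0.15 -1;-0.18 0.085 -0.27 0.61 -0.57 -0.15 -1;-0.18 0.085 -0.27 0.61 -0.57 -0.15 -1;-0.18 0.085 -0.27 0.61 -0.57 -0.15 -1;-0.18 0.085 -0.27 0.61 -0.57 -0.15 -1;-0.18 0.085 -0.27 0.61 -0.57 -0.15 -1", newtons=40)

```text
clock: 0.9
position: [0.2487, -0.3288, 0.3411]
ee_rot: [2.839, -0.069, 0.707]
force: [0.4, 0.3, -1.1]
finger_gap: 0.0001
```

```bash
cat > go.py <<'E'
import sys
from plan import *
L,h=float(sys.argv[1]),float(sys.argv[2])
p0,R0,o=cur();p,R=pose(C+L*zc,h);print(o['clock'],o['position'],o['ee_rot'],o['finger_gap'],o['force'],o['joint_pos']);print(row(p0,R0,p,R),row(p0,R0,p,R)[:3]*90,p)
E
python3 go.py .149 0
```

```text
0.9 [ 0.24873212 -0.32883247  0.34109075] [ 2.83946273 -0.06863053  0.70677604] 0.00010112527068340621 [ 0.38127934  0.31506387 -1.12593205] [-0.98365227 -0.13319013 -0.51496184  0.89576113  0.10068472  1.47649822]
[-0.1833  0.088  -0.277   0.8058 -0.2847  0.0081] [-16.497   7.92  -24.93 ] [ 0.35902333 -0.14607678  0.33185175]
```

Call:
move_arm(moves="-0.183 0.088 -0.277 0.806 -0.285 0.008 -1;-0.183 0.088 -0.277 0.806 -0.285 0.008 -1;-0.183 0.088 -0.277 0.806 -0.285 0.008 -1;-0.183 0.088 -0.277 0.806 -0.285 0.008 -1;-0.183 0.088 -0.277 0.806 -0.285 0.008 -1;-0.183 0.088 -0.277 0.806 -0.285 0.008 -1;-0.183 0.088 -0.277 0.806 -0.285 0.008 -1;-0.183 0.088 -0.277 0.806 -0.285 0.008 -1;-0.183 0.088 -0.277 0.806 -0.285 0.008 -1")

```text
clock: 1.8
position: [0.3588, -0.1465, 0.3322]
ee_rot: [2.531, 0.0, 1.154]
force: [-0.0, -0.5, -0.8]
finger_gap: 0.0002
```

```bash
python3 go.py .149 0
python3 - <<'E'
from bench import *
import cv2,numpy as np
for n,(x0,y0,w,h) in(("side",(160,120,150,150)),("top",(240,180,110,140))):
    p,d=read_camera(n); cv2.imwrite(f"pics/{n}1z.png",cv2.resize(p[y0:y0+h,x0:x0+w,::-1],None,fx=4,fy=4,interpolation=cv2.INTER_CUBIC))
E
```

```text
1.8 [ 0.35882023 -0.14653962  0.33221337] [2.53093907e+00 1.59134483e-04 1.15447331e+00] 0.00022014128197370876 [-0.04547046 -0.5191954  -0.75164591] [-0.37104252 -0.35410204 -0.81112022  0.50361106 -0.02608831  1.60781065]
[-0.0001  0.0009 -0.0012  0.002  -0.0008  0.0012] [-0.009  0.081 -0.108] [ 0.35902333 -0.14607678  0.33185175]
```

View pics/side1z.png

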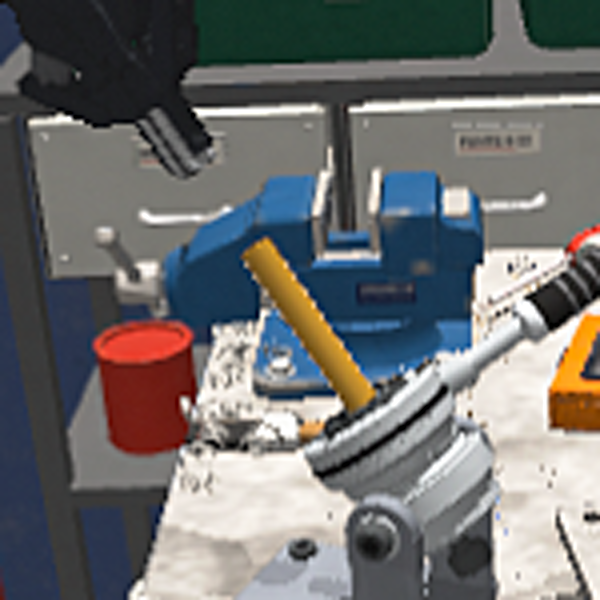

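View pics/top1z.png

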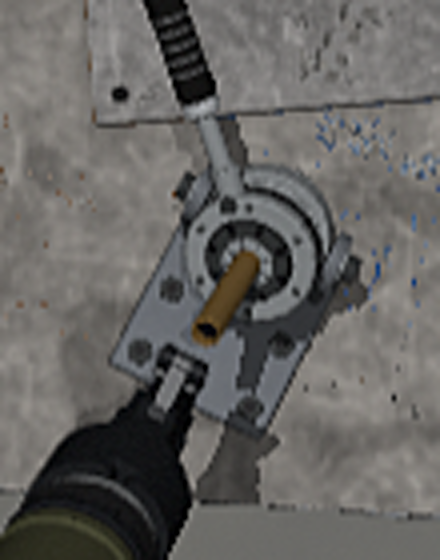

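Run:
```python
from plan import *
p,R,o=cur();print({k:v for k,v in o.items() if 'tip' in k})
for n,o0 in(("side",(160,120)),("top",(240,180))):
    c=Cam(n)
    for P in(p+.073*R[:,2],p+.086*R[:,2],C+.099*zc,C+.149*zc,C): print(n,((c.proj(P)[0]-o0+.5)*4-.5).round(0))
```

```text
{}
side [201. 170.]
side [215. 191.]
side [256. 250.]
side [202. 171.]
side [362. 402.]
top [187. 370.]
top [193. 359.]
top [209. 330.]
top [187. 369.]
top [248. 262.]
```

Call:
move_arm(moves="0 0 0 0.002 0.006 0.06 -1;0 0 0 0.002 0.006 0.12 -1;0 0 0 0.002 0.006 0.16 -1;0 0 0 0.002 0.006 0.18 -1;0 0 0 0.002 0.006 0.20 -1;0 0 0 0.002 0.006 0.22 -1;0 0 0 0.002 0.006 0.24 -1;0 0 0 0.002 0.006 0.24 -1")

```text
clock: 2.7
position: [0.3921, -0.1589, 0.2835]
ee_rot: [2.531, -0.0, 1.158]
force: [-0.6, -0.3, -0.4]
finger_gap: 0.0
```

```bash
python3 go.py .089 0
python3 - <<'E'
from plan import *
p,R,o=cur();print('tip in collet frame',[(p+.073*R[:,2]-C)@v*1000 for v in(xf,y,zc)],'F',[np.dot(o['force'],v) for v in (xf,y,zc)])
E
```

```text
2.7 [ 0.39205129 -0.15890722  0.28354498] [ 2.53074913e+00 -3.43784979e-04  1.15807615e+00] 4.0053081727144045e-05 [-0.61540185 -0.26697156 -0.42106567] [-0.37135804 -0.23634932 -0.88273162  0.3139629  -0.02343761  1.60488203]
[-0.     -0.0006  0.0005 -0.0062 -0.0052  0.0005] [-0.    -0.054  0.045] [ 0.39053053 -0.15992089  0.28270263]
tip in collet frame [np.float64(1.287982064633089), np.float64(1.613946285668705), np.float64(89.12536027428375)] F [np.float64(-0.6150599853283412), np.float64(-0.4919780911027886), np.float64(-0.0833566347876928)]
```

```bash
cat > look.py <<'E'
import sys
from bench import *
import cv2,numpy as np
i=sys.argv[1]
im=[]
for n,(x0,y0,w,h) in(("side",(200,150,140,140)),("top",(240,160,140,140))):
    p,d=read_camera(n); im.append(cv2.resize(p[y0:y0+h,x0:x0+w,::-1],(400,400) if 0 else (400,400),interpolation=cv2.INTER_CUBIC))
cv2.imwrite(f"pics/b{i}.png",np.hstack(im))
E
python3 look.py 2
```

```text
(no output)
```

View pics/b2.png

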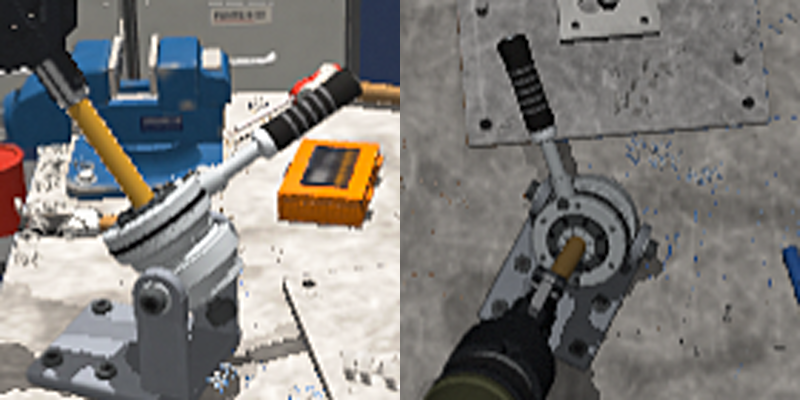

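Call:
move_arm(moves="0 0 0 -0.003 0 0.02 -1;0 0 0 -0.003 0 0.04 -1;0 0 0 -0.003 0 0.06 -1;0 0 0 -0.003 0 0.08 -1;0 0 0 -0.003 0 0.10 -1;0 0 0 -0.003 0 0.115 -1")

```text
clock: 3.4
position: [0.4072, -0.1665, 0.2603]
ee_rot: [2.53, 0.0, 1.158]
force: [0.2, 1.6, 4.1]
finger_gap: 0.0004
```

```bash
cat > st.py <<'E'
from plan import *
p,R,o=cur();print(o['clock'],'tip in collet frame',np.round([(p+.073*R[:,2]-C)@v*1000 for v in(xf,y,zc)],1),'F',np.round([np.dot(o['force'],v) for v in (xf,y,zc)],1))
E
python3 st.py
```

```text
3.4 tip in collet frame [ 1.9  0.8 60.3] F [1.9 1.5 3.6]
```

Call:
move_arm(moves="0 0 0 0 0 0.008 -1;0 0 0 0 0 0.014 -1;0 0 0 0 0 0.020 -1;0 0 0 0 0 0.020 -1")

```text
clock: 3.8
position: [0.409, -0.1675, 0.2559]
ee_rot: [2.531, 0.001, 1.157]
force: [-1.2, 0.1, 0.4]
finger_gap: -0.0001
```

```bash
python3 st.py
```

```text
3.8 tip in collet frame [ 0.9  0.5 55.6] F [-0.7 -0.4  1. ]
```

Call:
move_arm(moves="0 0 0 0 0 0.006 -1;0 0 0 0 0 0.010 -1;0 0 0 0 0 0.010 -1")

```text
clock: 4.1
position: [0.4093, -0.1676, 0.2553]
ee_rot: [2.53, 0.001, 1.157]
force: [-20.9, 8.5, 24.8]
finger_gap: -0.0001
```

```bash
python3 st.py
```

```text
4.1 tip in collet frame [ 0.9  0.5 54.9] F [-4.2 -0.6 33.3]
```

Call:
move_arm(moves="0 0 0 0 0 -0.1 -1;0 0 0 0 0 -0.25 -1;0 0 0 0 0 -0.32 -1;0 0 0 0 0 -0.32 -1")

```text
clock: 4.5
position: [0.3684, -0.1496, 0.3217]
ee_rot: [2.527, 0.0, 1.158]
force: [0.7, -1.3, -0.2]
finger_gap: 0.0002
```

```bash
python3 st.py; python3 look.py 3
```

```text
4.5 tip in collet frame [  2.6   0.6 135. ] F [ 0.8 -0.9 -0.8]
```

View pics/b3.png

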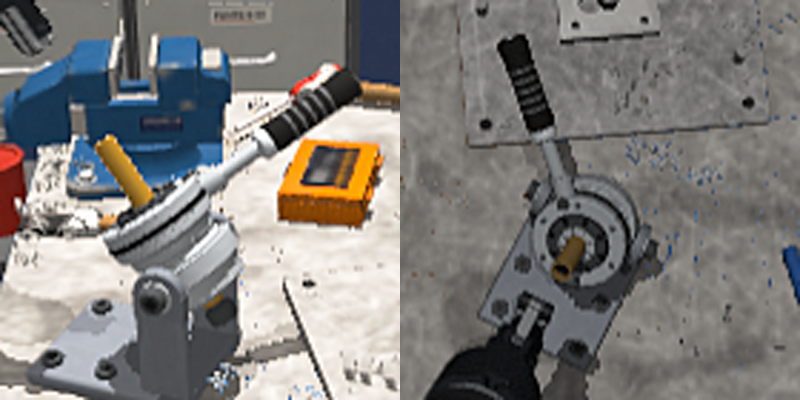

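```bash
cat > hp.py <<'E'
import sys
from plan import *
# args: list of h,off_mm,L_mm triples
p0,R0,o=cur()
for s in sys.argv[1:]:
    h,off,L=map(float,s.split(','))
    hd=np.cos(h)*xf+np.sin(h)*y;t=-np.sin(h)*xf+np.cos(h)*y
    p,R=pose(C+.145*hd+off/1000*t+L/1000*zc,h); print(row(p0,R0,p,R),p.round(3))
E
python3 hp.py .76,50,120 .76,45,40 .76,45,-33
```

```text
[ 1.000e-04 -3.000e-04 -4.833e-01  5.418e-01  2.798e-01  5.190e-02] [ 0.482 -0.051  0.349]
[ 1.000e-04 -3.000e-04 -4.833e-01  5.272e-01  2.936e-01  3.718e-01] [ 0.525 -0.074  0.285]
[ 1.000e-04 -3.000e-04 -4.833e-01  5.271e-01  2.936e-01  6.638e-01] [ 0.563 -0.091  0.225]
```

Call:
move_arm(moves="0 0 -0.483 0.54 0.28 0.05 -1;0 0 -0.483 0.54 0.28 0.05 -1;0 0 -0.483 0.54 0.28 0.05 -1;0 0 -0.483 0.54 0.28 0.05 -1;0 0 -0.483 0.53 0.29 0.2 -1;0 0 -0.483 0.527 0.294 0.37 -1;0 0 -0.483 0.527 0.294 0.37 -1;0 0 -0.483 0.527 0.294 0.37 -1")

```text
clock: 5.4
position: [0.5242, -0.0745, 0.2827]
ee_rot: [2.678, 0.404, 1.82]
force: [0.4, -0.1, 0.3]
finger_gap: 0.0002
```

```bash
python3 hp.py .76,45,40 .76,45,-33; python3 look.py 4
```

```text
[-0.0034 -0.0018  0.0002 -0.0041  0.0071 -0.0059] [ 0.525 -0.074  0.285]
[-3.40e-03 -1.80e-03  2.00e-04 -4.90e-03  8.70e-03  2.86e-01] [ 0.563 -0.091  0.225]
```

View pics/b4.png

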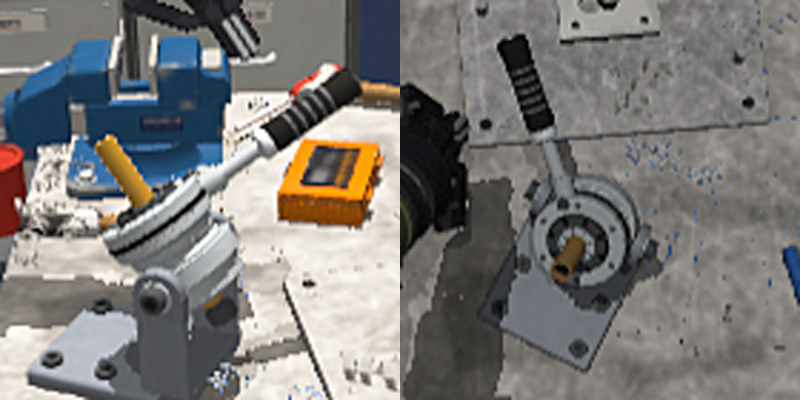

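Call:
move_arm(moves="0 0 0 -0.004 0.008 0.1 -1;0 0 0 -0.004 0.008 0.2 -1;0 0 0 -0.004 0.008 0.286 -1;0 0 0 -0.004 0.008 0.286 -1;0 0 0 -0.004 0.008 0.286 -1")

```text
clock: 6.0
position: [0.5646, -0.0908, 0.2298]
ee_rot: [2.67, 0.406, 1.818]
force: [-0.1, 0.1, 0.5]
finger_gap: -0.0001
```

```bash
python3 hp.py .76,45,-33 .76,28,-33 .66,24.5,-33; python3 look.py 5
```

```text
[ 0.0009  0.0001 -0.0004  0.0069 -0.012   0.0128] [ 0.563 -0.091  0.225]
[ 0.0009  0.0001 -0.0004 -0.0611 -0.0119  0.0128] [ 0.567 -0.106  0.232]
[ 9.000e-04  1.000e-04  6.320e-02 -1.335e-01 -5.000e-03  1.280e-02] [ 0.573 -0.122  0.24 ]
```

View pics/b5.png

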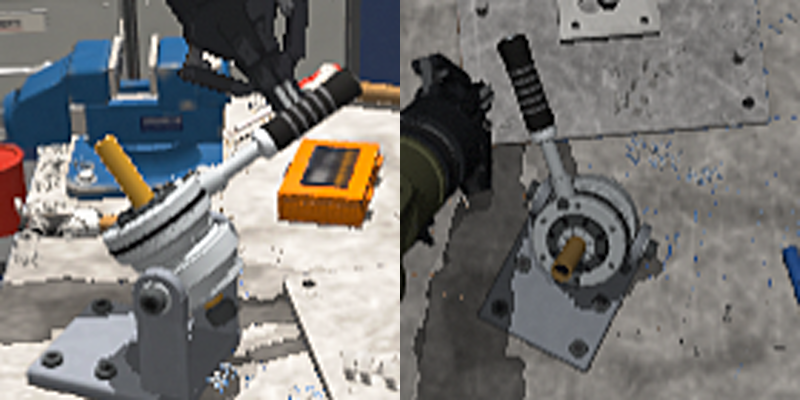

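Call:
move_arm(moves="0 0 0 -0.03 -0.012 0.013 -1;0 0 0 -0.06 -0.012 0.013 -1;0 0 0 -0.075 -0.012 0.013 -1;0 0 0 -0.075 -0.012 0.013 -1")

```text
clock: 6.5
position: [0.5686, -0.1103, 0.2333]
ee_rot: [2.669, 0.406, 1.816]
force: [0.4, 0.1, -0.1]
finger_gap: 0.0
```

```bash
cat > hs.py <<'E'
from plan import *
p,R,o=cur();tip=p+.073*R[:,2]-C;a,b,c=tip@xf,tip@y,tip@zc;r=np.hypot(a,b);off=.0245
h=np.arctan2(b,a)-np.arcsin(off/r);hd=np.cos(h)*xf+np.sin(h)*y;t=-np.sin(h)*xf+np.cos(h)*y
f=o['force'];print(o['clock'],'h if touching %.3f r %.1f depth %.1f'%(h,np.sqrt(r*r-off*off)*1e3,c*1e3),'F rad,tan,ax',np.round([f@hd,f@t,f@zc],1),'toolhang %.3f'%np.arctan2(R[:,1]@y,R[:,1]@xf))
E
python3 hs.py; python3 hp.py .7,24.5,-33 .66,24.5,-33 .62,24.5,-33 .58,24.5,-33
```

```text
6.5 h if touching 0.754 r 145.0 depth -33.6 F rad,tan,ax [ 0.4  0.1 -0.2] toolhang 0.758
[ 0.0011  0.0006  0.0372 -0.0316  0.0047 -0.0022] [ 0.571 -0.117  0.237]
[ 0.0011  0.0006  0.0626 -0.055   0.0068 -0.0022] [ 0.573 -0.122  0.24 ]
[ 0.0011  0.0006  0.0881 -0.0785  0.0079 -0.0022] [ 0.574 -0.127  0.242]
[ 0.0011  0.0006  0.1136 -0.102   0.0081 -0.0022] [ 0.576 -0.132  0.245]
```

Call:
move_arm(moves="0 0 0.02 -0.016 0.002 -0.001 -1;0 0 0.037 -0.032 0.005 -0.002 -1;0 0 0.05 -0.043 0.006 -0.002 -1;0 0 0.063 -0.055 0.007 -0.002 -1")

```text
clock: 6.9
position: [0.5713, -0.1187, 0.237]
ee_rot: [2.639, 0.353, 1.728]
force: [-1.1, 10.2, -2.3]
finger_gap: 0.0004
```

```bash
python3 hs.py; python3 hp.py .62,24.5,-33 .58,24.5,-33 .54,24.5,-33
```

```text
6.9 h if touching 0.692 r 144.2 depth -33.8 F rad,tan,ax [ 1.5 10.4  1.1] toolhang 0.661
[-0.0004 -0.0052  0.0259 -0.0395  0.0099 -0.0036] [ 0.574 -0.127  0.242]
[-0.0005 -0.0052  0.0514 -0.0628  0.0124 -0.0038] [ 0.576 -0.132  0.245]
[-0.0006 -0.0052  0.0769 -0.0863  0.0139 -0.004 ] [ 0.577 -0.137  0.247]
```

Run:
```python
from plan import *
def P(h,off=.0245):
    hd=np.cos(h)*xf+np.sin(h)*y;t=-np.sin(h)*xf+np.cos(h)*y
    return pose(.145*hd+off*t,h)
for d in(.02,.04,.06,.08,.1): print(d,row(*P(0.5),*P(.5-d)))
```

```text
0.02 [ 0.      0.      0.0127 -0.0116  0.0018  0.    ]
0.04 [ 0.      0.      0.0255 -0.0233  0.0035  0.    ]
0.06 [ 0.      0.      0.0382 -0.035   0.0048 -0.    ]
0.08 [ 0.      0.      0.0509 -0.0467  0.006   0.    ]
0.1 [ 0.     -0.      0.0637 -0.0584  0.0069  0.    ]
```

Call:
move_arm(moves="0 0 0.0127 -0.0116 0.0018 0 -1;0 0 0.0255 -0.0233 0.0035 0 -1;0 0 0.0382 -0.035 0.0048 0 -1;0 0 0.0509 -0.0467 0.006 0 -1;0 0 0.0637 -0.0584 0.0069 0 -1")

```text
clock: 7.4
position: [0.5748, -0.13, 0.2424]
ee_rot: [2.609, 0.3, 1.639]
force: [-1.6, 11.8, -2.6]
finger_gap: -0.0002
```

```bash
python3 hs.py; python3 hp.py .56,24.5,-33
```

```text
7.4 h if touching 0.605 r 144.3 depth -33.9 F rad,tan,ax [ 0.4 12.1  1.4] toolhang 0.562
[-0.0004 -0.0077  0.0013 -0.0225  0.0077 -0.0038] [ 0.576 -0.135  0.246]
```

Call:
move_arm(moves="0 0 0.0127 -0.0116 0.0018 0 -1;0 0 0.0255 -0.0233 0.0035 0 -1;0 0 0.0382 -0.035 0.0048 0 -1;0 0 0.0509 -0.0467 0.006 0 -1")

```text
clock: 7.8
position: [0.577, -0.1406, 0.2468]
ee_rot: [2.589, 0.259, 1.568]
force: [-0.0, 12.7, -2.4]
finger_gap: 0.0002
```

```bash
python3 hs.py; python3 look.py 6
```

```text
7.8 h if touching 0.525 r 144.2 depth -33.8 F rad,tan,ax [ 1.  12.8  1. ] toolhang 0.482
```

View pics/b6.png

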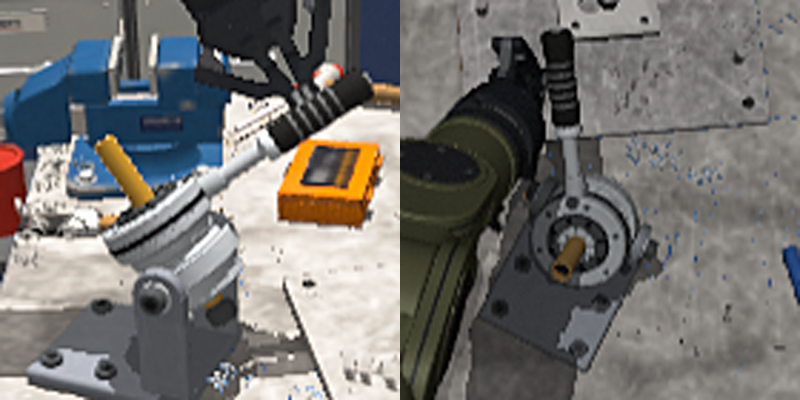

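Call:
move_arm(moves="0 0 0.0127 -0.0116 0.0018 0 -1;0 0 0.0255 -0.0233 0.0035 0 -1;0 0 0.0382 -0.035 0.0048 0 -1")

```text
clock: 8.2
position: [0.5782, -0.1487, 0.2499]
ee_rot: [2.576, 0.227, 1.516]
force: [-0.4, 13.3, -2.9]
finger_gap: -0.0001
```

```bash
python3 hs.py
```

```text
8.2 h if touching 0.465 r 144.1 depth -33.8 F rad,tan,ax [-0.3 13.6  0.9] toolhang 0.422
```

Call:
move_arm(moves="0 0 0.0127 -0.0116 0.0018 0 -1;0 0 0.0255 -0.0233 0.0035 0 -1;0 0 0.0382 -0.035 0.0048 0 -1")

```text
clock: 8.5
position: [0.579, -0.157, 0.2528]
ee_rot: [2.564, 0.194, 1.465]
force: [0.7, 13.1, -1.0]
finger_gap: -0.0002
```

```bash
python3 hs.py
```

```text
8.5 h if touching 0.405 r 144.1 depth -33.8 F rad,tan,ax [ 0.9 13.   1.8] toolhang 0.362
```

Call:
move_arm(moves="0 0 0.0127 -0.0116 0.0018 0 -1;0 0 0.0255 -0.0233 0.0035 0 -1")

```text
clock: 8.7
position: [0.5792, -0.1626, 0.2545]
ee_rot: [2.558, 0.172, 1.431]
force: [0.5, 14.3, -1.4]
finger_gap: 0.0002
```

```bash
python3 hs.py
```

```text
8.7 h if touching 0.365 r 144.0 depth -33.8 F rad,tan,ax [-0.1 14.2  1.9] toolhang 0.322
```

Call:
move_arm(moves="0 0 0.0127 -0.0116 0.0018 0 -1;0 0 0.0255 -0.0233 0.0035 0 -1")

```text
clock: 8.9
position: [0.5792, -0.1682, 0.2561]
ee_rot: [2.552, 0.149, 1.397]
force: [0.5, 15.0, -1.4]
finger_gap: 0.0
```

```bash
python3 hs.py
```

```text
8.9 h if touching 0.325 r 144.0 depth -33.7 F rad,tan,ax [-0.6 14.9  2. ] toolhang 0.282
```

Call:
move_arm(moves="0 0 0.0127 -0.0116 0.0018 0 -1;0 0 0.0255 -0.0233 0.0035 0 -1")

```text
clock: 9.1
position: [0.5791, -0.1738, 0.2577]
ee_rot: [2.547, 0.127, 1.364]
force: [1.9, 14.9, -0.8]
finger_gap: 0.0002
```

```bash
python3 hs.py
```

```text
9.1 h if touching 0.285 r 144.0 depth -33.7 F rad,tan,ax [ 0.3 14.9  1.8] toolhang 0.242
```

Call:
move_arm(moves="0 0 0.0127 -0.0116 0.0018 0 -1;0 0 0.0255 -0.0233 0.0035 0 -1")

```text
clock: 9.3
position: [0.5787, -0.1794, 0.2591]
ee_rot: [2.543, 0.104, 1.331]
force: [2.1, 14.4, -1.2]
finger_gap: -0.0
```

```bash
python3 hs.py
```

```text
9.3 h if touching 0.246 r 144.0 depth -33.7 F rad,tan,ax [-0.4 14.6  1.3] toolhang 0.202
```

Call:
move_arm(moves="0 0 0.0127 -0.0116 0.0018 0 -1;0 0 0.0255 -0.0233 0.0035 0 -1")

```text
clock: 9.5
position: [0.5782, -0.1851, 0.2604]
ee_rot: [2.539, 0.081, 1.298]
force: [1.7, 14.8, -0.6]
finger_gap: 0.0002
```

```bash
python3 hs.py
```

```text
9.5 h if touching 0.206 r 144.0 depth -33.7 F rad,tan,ax [-1.  14.8  2.1] toolhang 0.162
```

Call:
move_arm(moves="0 0 0.0127 -0.0116 0.0018 0 -1;0 0 0.0255 -0.0233 0.0035 0 -1")

```text
clock: 9.7
position: [0.5774, -0.1908, 0.2615]
ee_rot: [2.537, 0.058, 1.265]
force: [1.7, 14.8, -0.8]
finger_gap: 0.0001
```

```bash
python3 hs.py
```

```text
9.7 h if touching 0.166 r 143.9 depth -33.7 F rad,tan,ax [-1.7 14.7  1.9] toolhang 0.122
```

Call:
move_arm(moves="0 0 0.0127 -0.0116 0.0018 0 -1;0 0 0.0255 -0.0233 0.0035 0 -1")

```text
clock: 9.9
position: [0.5765, -0.1965, 0.2625]
ee_rot: [2.535, 0.035, 1.232]
force: [2.9, 15.0, -1.6]
finger_gap: 0.0001
```

```bash
python3 hs.py;python3 look.py 7
```

```text
9.9 h if touching 0.126 r 143.9 depth -33.6 F rad,tan,ax [-1.8 15.2  0.6] toolhang 0.082
```

View pics/b7.png

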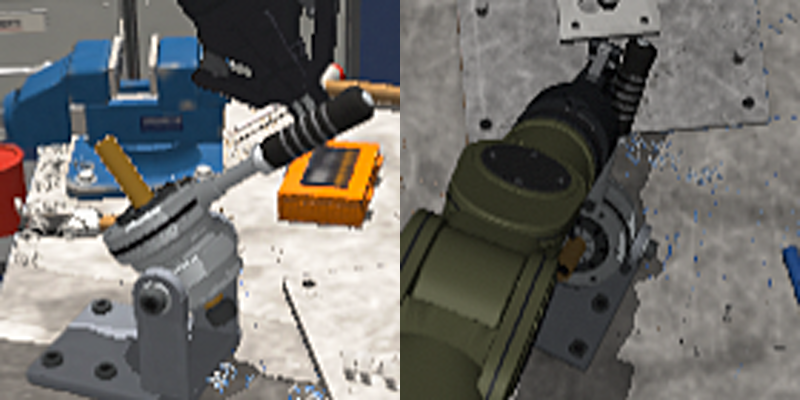

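Call:
move_arm(moves="0 0 0.0127 -0.0116 0.0018 0 -1;0 0 0.0255 -0.0233 0.0035 0 -1")

```text
clock: 10.2
position: [0.5754, -0.202, 0.2634]
ee_rot: [2.534, 0.012, 1.199]
force: [3.2, 15.5, -1.3]
finger_gap: -0.0002
```

```bash
python3 hs.py
```

```text
10.2 h if touching 0.087 r 143.9 depth -33.6 F rad,tan,ax [-2.1 15.7  0.8] toolhang 0.042
```

Call:
move_arm(moves="0 0 0.0127 -0.0116 0.0018 0 -1;0 0 0.0255 -0.0233 0.0035 0 -1")

```text
clock: 10.4
position: [0.5741, -0.2077, 0.2642]
ee_rot: [2.533, -0.011, 1.166]
force: [3.3, 15.0, -0.7]
finger_gap: -0.0001
```

```bash
python3 hs.py
```

```text
10.4 h if touching 0.046 r 143.9 depth -33.5 F rad,tan,ax [-2.2 15.2  1.1] toolhang 0.002
```

Call:
move_arm(moves="0 0 0.0127 -0.0116 0.0018 0 -1;0 0 0.0255 -0.0233 0.0035 0 -1")

```text
clock: 10.6
position: [0.5725, -0.2133, 0.2648]
ee_rot: [2.533, -0.034, 1.134]
force: [2.8, 15.8, 0.3]
finger_gap: 0.0001
```

```bash
python3 hs.py
```

```text
10.6 h if touching 0.006 r 143.8 depth -33.5 F rad,tan,ax [-2.9 15.6  2.4] toolhang -0.038
```

Call:
move_arm(moves="0 0 0.0127 -0.0116 0.0018 0 -1;0 0 0.0255 -0.0233 0.0035 0 -1")

```text
clock: 10.8
position: [0.5708, -0.2188, 0.2653]
ee_rot: [2.535, -0.057, 1.101]
force: [3.6, 15.4, 0.1]
finger_gap: 0.0
```

```bash
python3 hs.py
```

```text
10.8 h if touching -0.033 r 143.8 depth -33.5 F rad,tan,ax [-2.9 15.4  1.8] toolhang -0.078
```

Call:
move_arm(moves="0 0 0.0127 -0.0116 0.0018 0 -1;0 0 0.0255 -0.0233 0.0035 0 -1")

```text
clock: 11.0
position: [0.5686, -0.2253, 0.2657]
ee_rot: [2.536, -0.078, 1.066]
force: [2.2, 10.7, -0.9]
finger_gap: -0.0
```

```bash
python3 hs.py; python3 look.py 8
```

```text
11.0 h if touching -0.082 r 143.7 depth -33.5 F rad,tan,ax [-3.3 10.5  0.6] toolhang -0.119
```

View pics/b8.png

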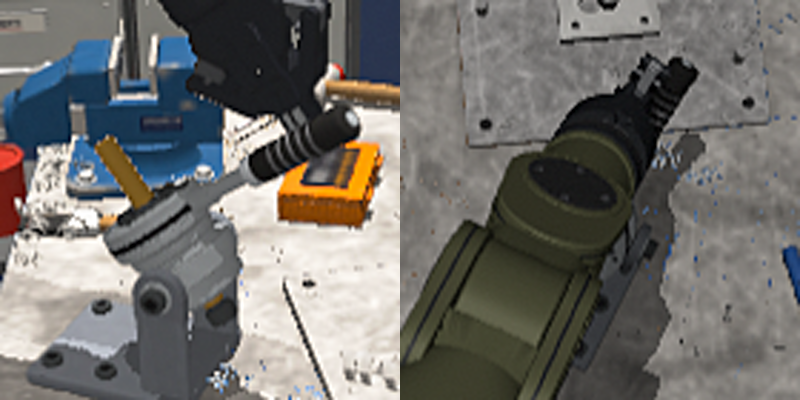

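Call:
move_arm(moves="0 0 0.0127 -0.0116 0.0018 0 -1;0 0 0.0255 -0.0233 0.0035 0 -1")

```text
clock: 11.3
position: [0.5652, -0.2338, 0.2659]
ee_rot: [2.538, -0.094, 1.026]
force: [-0.2, 2.5, 0.2]
finger_gap: 0.0003
```

```bash
python3 hs.py; python3 look.py 9
```

```text
11.3 h if touching -0.149 r 143.6 depth -33.5 F rad,tan,ax [-1.2  2.   0.8] toolhang -0.161
```

View pics/b9.png

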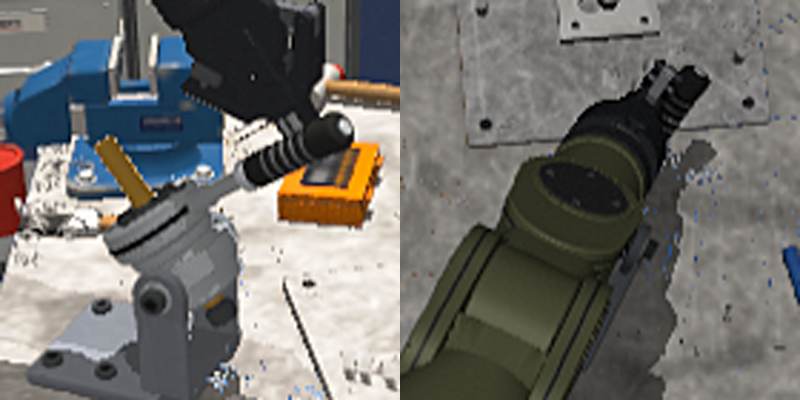

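Call:
move_arm(moves="0 0 0.0127 -0.0116 0.0018 0 -1;0 0 0.0127 -0.0116 0.0018 0 -1")

```text
clock: 11.6
position: [0.5639, -0.2385, 0.2665]
ee_rot: [2.537, -0.103, 1.007]
force: [0.3, 0.5, -0.6]
finger_gap: -0.0004
```

```bash
python3 hs.py; python3 look.py 10
```

```text
11.6 h if touching -0.183 r 144.7 depth -33.4 F rad,tan,ax [-0.4  0.5 -0.5] toolhang -0.181
```

View pics/b10.png

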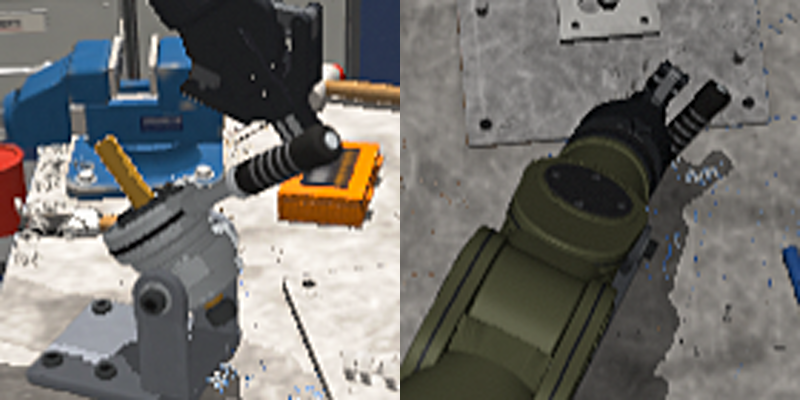

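Call:
move_arm(moves="0 0 0 0.05 0 0 -1;0 0 0 0.1 0 0 -1;0 0 0 0.12 0 0 -1;0 0 0 0.12 0 0 -1")

```text
clock: 12.1
position: [0.5807, -0.2111, 0.2696]
ee_rot: [2.538, -0.104, 1.011]
force: [-0.0, 0.0, -0.5]
finger_gap: 0.0001
```

```bash
python3 hs.py; python3 look.py 11
```

```text
12.1 h if touching 0.034 r 152.9 depth -33.4 F rad,tan,ax [-0.3  0.  -0.4] toolhang -0.178
```

View pics/b11.png

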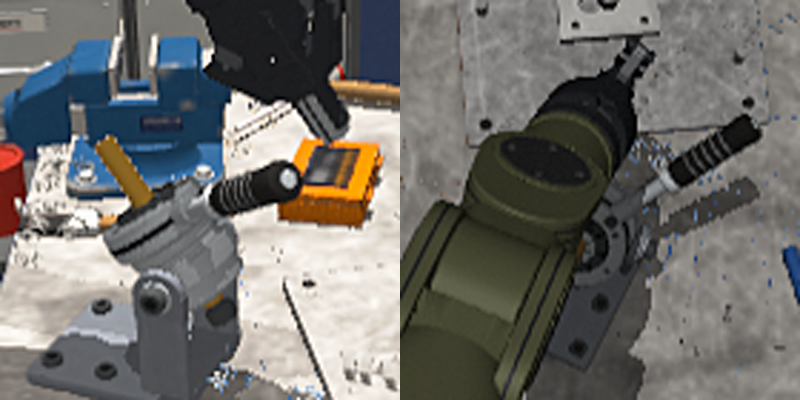

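Call:
move_arm(moves="0 0 0 0.05 0 -0.2 -1;0 0 0 0.05 0 -0.4 -1;0 0 0 0.05 0 -0.5 -1;0 0 0 0.05 0 -0.5 -1;0 0 0 0.05 0 -0.5 -1;0 0 0 0.05 0 -0.5 -1")

```text
clock: 12.8
position: [0.5202, -0.1731, 0.3712]
ee_rot: [2.541, -0.103, 1.009]
force: [-0.4, 0.4, -0.5]
finger_gap: 0.0
```

```bash
python3 hs.py; python3 look.py 12; python3 look.py 13
python3 - <<'E'
from plan import *
c=Cam('side');t=Cam('top')
for h in(-.4,-.5,-.6):
    P=C+.19*(np.cos(h)*xf+np.sin(h)*y)-.0178*zc
    print(h,(c.proj(P)[0]-[200,150])*400/140,(t.proj(P)[0]-[240,160])*400/140+[400,0])
P=C+.055*zc;print((c.proj(P)[0]-[200,150])*400/140)
E
```

```text
12.8 h if touching 0.102 r 155.5 depth 90.3 F rad,tan,ax [-0.7  0.2 -0.1] toolhang -0.180
-0.4 [305.40481123 164.55668879] [742.20945425 105.96766365]
-0.5 [285.94867776 181.27733476] [756.48797927 123.41373316]
-0.6 [264.35733618 198.92699464] [768.84524796 141.97383567]
[101.74828705 140.46860612]
```

View pics/b13.png

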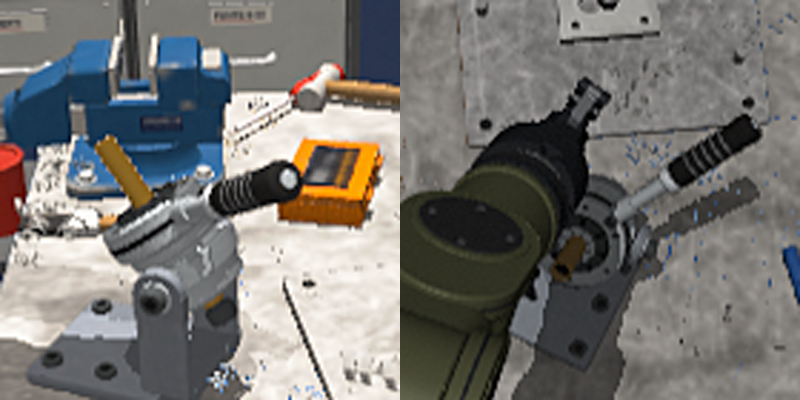

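```bash
python3 -c "
from bench import *
print(hand_in())"
```

```text
the job is handed in; nothing more can be done
None
```

The tube is home on its depth stop and the nut is tightened to one click. I handed the job in at about 13 s of the 48 s allowed.

- **Tube:** I pushed it down along the collet axis with the shut fingertips. Resistance stayed around 4 N, then jumped to 33 N with the tube's end 54.9 mm above the collet face; home is 55 mm. In the last pictures its end is within about 2 mm of the home position.
- **Nut and wrench:** I pushed the grip clockwise from one side. The force rose from about 10 N to a plateau of 15 N, then fell to nothing as the wrench went over its first crest. I stopped there, and the handle ran on by itself.
- **After letting go:** the handle rests about 0.32 rad past the crest, where the first notch should be. It looked the same in the later pictures, so there was no second click.
- **Robot and bench:** the arm is raised clear, with the force reading close to zero. I did not touch the other tools.

**One disagreement:** the plateau of about 15 N is above the 13 N expected at mid-grip. I put this down to rubbing of the finger on the handle, but did not check it. I have no direct reading of the nut or the wrench slip; both are judged from the force and the handle angle in the pictures.

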